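# Lock a test panel in the scribing jig

## Task

Get the small painted test panel ready for scribing: without picking it up, push it over the jig's plate until its long edge lies flat against the rail at the far side, then slide it along the rail to the right until it is fully home in the corner pocket against the end stop. Then push the small swing gate round by its knob until it stands straight across behind the panel, as far as it goes. Leave the weight, the steel block and the scriber where they are.

Things in the scene. Friction and masses are not known exactly. Their poses are not given: they have to be found in the camera images.
- jig: scribing jig, fixed on the bench: aluminium plate 150 (x) x 260 (y) mm, flat top (deck) 12 mm above the bench. Origin at the plate's centre at bench height; x points across the plate to the rail, y along the rail to the left, away from the pocket. Steel strips 6 mm high stand on the deck. Its place and yaw vary
- jig_rail (a point): middle of the rail's face at deck height: jig (53, 0, 12) mm. The rail is 12 mm thick, lies beyond this face (x = 53 to 65) and runs straight from y = -125 to 125
- jig_stop (a point): inner corner of the pocket at deck height, where rail face and end stop face meet: jig (53, -113, 12) mm. A guide strip in front of the pocket, x = 4 to 16, y = -113 to -73, with a lead-in slanting outwards to about (5, -58), leaves the pocket 37 mm wide
- jig_home (a point): where the centre of the panel's underside is when the panel is fully home (touching rail and end stop): jig (36, -78, 12) mm; axes as the jig's
- panel: painted wooden test panel, a flat block 34 (x) x 70 (y) x 8 (z) mm, about 40 g, loose on the jig's deck at the left part, 30 mm or more from the rail and turned up to about 26 degrees from it. Origin at the centre of its underside, y along its length. When home it stands 2 mm above the rail and its free left end is at jig y = -43 mm
- gate (a joint): angle of the swing gate, rad: 0 = closed, straight across the pocket's mouth (pointing along jig +x), 2 mm behind the left end of a panel that is home; grows counter-clockwise from above, 1.57 = along jig +y, stop at 1.9. Starts open (1.45 to 1.8), stays where it is left, about 1 N at the knob moves it
- gate_pivot (a point): top of the gate's vertical pivot pin, jig (0, -36) mm; boss 14 mm across. From it the brass bar reaches 37 mm, is 10 mm wide and lies 1 to 7 mm above the deck
- gate_knob (a point): centre of the top of the gate's upright black knob, a pin 10 mm across, 32 mm from the pivot, its top 24 mm above the deck
- scratch_weight: balance weight with a small knob, 38 mm across, 36 mm high, loose on the deck in front of the pocket; origin at the centre of its underside. Leave alone
- applicator: steel cube, 44 x 44 x 42 mm, loose on the bench behind the jig; origin at the centre of its underside. Leave alone
- the_scriber: thin grey scriber, 118 (y) x 8 x 8 mm, loose on the bench in front of the jig; origin at the middle of its underside. Leave alone
There are look-alikes about, which are no part of the job. What is meant by the panel is not blue or orange, and is the smaller of those in its own colour.

How it is judged:
By the outcome, as a careful person would: the job done as asked, in the order asked, and still so for the second after the job is handed in, with the robot touching nothing.
It also fails if it takes over 64 s, if anything falls off the work surface, if the arm or the gripper's body presses on something with over 40 N, if the wrist force passes 120 N, or if a joint passes its speed limit or range.

## Robot

A 6-joint arm with a two-finger parallel gripper is mounted at the origin on a cart in front of the work surface, level with it; the furniture and walls round the work are solid. World frame = base frame: x ahead of the robot, y to its left, z up, the work surface at z = 0. Lengths are in mm, angles in degrees, forces in N, time in s.
With the tool pointing down it reaches from about 350 to 850 mm from the base axis. Payload 8.1 kg.
Tool frame: the origin (TCP) lies midway between the tips of the shut fingers; the grasp point (between the pads) lies 19 mm behind it (r.grasp_offset is the distance from the TCP to the grasp point, in mm); z points along the fingers, x is the direction in which the jaws open and shut, and the axes are right-handed (so a half turn about z gives the same grasp; the last joint's range is limited). The gripper opens to 85 mm and grips with 20 to 120 N. Pads are 22 mm wide; open, the fingers measure 114 mm over their backs; the gripper's body (76 mm by 85 mm) begins 54 mm behind the grasp point. The pads swing forward as they close: fully open they stand 13 mm farther back than shut.
Start: joints at [59.622, 7.471, 85.268, -0, 87.261, -4.893], TCP at [258.146, 541.632, 231.292] pointing down, gripper open.
Joint ranges: [-169.43, 169.43], [-51.17, 129.36], [1.28, 143.12], [-76.62, 256.62], [0, 156.53], [-152.29, 152.29]. Speed limits (degrees/s): [136.94, 136.94, 159.86, 180, 180, 180].

## Interface

Orientations are given as [roll, pitch, yaw] about the fixed x, y, z axes, in that order (R = Rz(yaw) Ry(pitch) Rx(roll)).
In Python, from bench import r, optics, hand_in gives the robot as it stands.
- The arm moves only by the shell command python3 -m pendant 'ROWS' [FORCE]. ROWS is JSON, a list of rows, each a list of 5 numbers: the opening, from 0 (shut) to 1 (fully open), then the shift along the tool's x, y, z in mm, then the turn about the tool's z in degrees. A call has 1 to 10 rows; each row shifts and turns the commanded pose from where the row before left it, along the tool's axes as they then stand; what a row does not reach is not made up. A row lasts 1/10 s, in which the tool goes at most 50 mm and 8.59 degrees, less where a joint would pass 70% of its speed; a pose out of reach is approached as far as the arm can. A call with a gripper value outside its range is refused whole. The fingers move at their own pace and stop on an object; FORCE is the grip in N (left out, the last holds). Time passes only in rows, so rows that do not move let the fingers close. It gives the time, the measured TCP pose, the force and the opening at its end, in the units of the state.
- r.sense(): the state, without advancing time (a new reading comes with each control period).
- optics.snapshot(name): name is "side" or "top" or "wrist"; returns (picture, depth): 420x560x3 uint8, blue, green, red; 420x560 float32, mm along the optical axis (not along the pixel's ray), 0 where there is no reading.
- optics.camera_params(name): a dict with "camera_matrix" (3x3 intrinsics, pixels), "eye" and "orientation" of the camera in the world. Camera axes: x right, y down, z forward; pixel columns grow to the right and rows downward; lengths in mm; the calibration is good to about 2 mm. A picture is of the moment at which its call begins: read the wrist's pose just before it. camera_params takes no time and is no camera call; for the wrist camera it gives the pose at the moment of the call.
- hand_in(): hands the job in, once; it reports no verdict.
Trained networks look in the newest picture that a camera, given by its name, has taken for a name from the list of things; names that differ only in an ending like _2 or _b are one class to them, and where a whole thing is asked for, a point or a joint stands for the part that bears it (a point fixed in the world has none). Each returns a list of dicts, best first, with "score" (0 to 1); they miss things now and then, are a little off and sometimes report something else, mostly with a low value. They report only what shows in the picture. A call takes as long as a camera call. They do not tell look-alikes from the thing itself.
- optics.search_frame(camera, query): "at" ([x, y, z] in mm, in world coordinates, good to about 4 mm: the middle of the surface that is visible of it).
The state is a dict: "time": time; "joint_pos": joint angles; "qd": joint speeds; "joint_efforts": joint torques, N m; "tool_pos": TCP position; "tcp_rot": TCP orientation; "ft_force": force on the tool from outside, world axes, zero at the start; "wrist_torque": the same for the moment, N m; "finger_gap": finger opening in mm.
Only numpy, scipy, OpenCV 4.12 (cv2) and the standard library are available. Lean on these libraries where they do the work, as an engineer would, in place of code of your own. Each camera call takes 0.05 s, during which the arm holds its last target. There are 200 camera calls.

## Working session

There is one attempt and no reset: what is moved stays moved. The work goes in short steps, Python scripts to look and compute and a shell command to move; the robot and the scene stay as the last step left them, time stands still between calls to the robot, and variables do not carry over. Pictures are saved under pics/ and viewed, about 8 in all and at most 12, crops included, and the job is handed in when it is done.

```bash
mkdir -p pics; ls; cat > h.py <<'E'
import numpy as np, cv2, json
from bench import r, optics, hand_in
from scipy.spatial.transform import Rotation as R
def cam(n):
    p=optics.camera_params(n); return p
def rot(p):
    o=np.array(p["orientation"],float)
    return o if o.shape==(3,3) else R.from_euler('xyz',o,degrees=True).as_matrix()
def cloud(d,p):
    K=np.array(p["camera_matrix"]); v,u=np.mgrid[:d.shape[0],:d.shape[1]]
    c=np.stack([(u-K[0,2])/K[0,0]*d,(v-K[1,2])/K[1,1]*d,d],-1)
    return c@rot(p).T+np.array(p["eye"])
def proj(P,p):
    K=np.array(p["camera_matrix"]); c=(np.atleast_2d(P)-np.array(p["eye"]))@rot(p)
    return (c@K.T)[:,:2]/c[:,2:]
E
python3 - <<'E'
from h import *
print(r.sense()); 
for n in("top","side"):
    p=cam(n); print(n,p)
    im,d=optics.snapshot(n); cv2.imwrite(f"pics/{n}0.png",im); np.save(f"{n}0.npy",d)
    for q in ["jig","panel","gate","gate_knob","gate_pivot","scratch_weight","applicator","the_scriber"]:
        o=optics.search_frame(n,q)
        print(q,[(np.round(x["at"]),round(x["score"],2),proj(x["at"],p).round()[0]) for x in o])
E
```

```text
pics
{'time': 0.0, 'joint_pos': array([ 5.96203232e+01,  7.51417075e+00,  8.53325966e+01, -1.72828701e-03,
        8.72616793e+01, -4.89441248e+00]), 'qd': array([ 0.0001183 , -0.07154361,  0.08438943,  0.08265805,  0.00998421,
       -0.01595227]), 'joint_efforts': array([-2.92424345e-03, -5.69426250e+01, -5.00522053e+01, -3.36567300e-04,
        1.58741319e-02, -2.13830191e-06]), 'tool_pos': array([257.87790703, 541.11817906, 230.22242008]), 'tcp_rot': array([-1.79992467e+02,  1.08198519e-01,  6.45148270e+01]), 'ft_force': array([ 0.22951475, -0.42781987,  0.37488121]), 'wrist_torque': array([-0.00394316, -0.05759908, -0.019282  ]), 'finger_gap': 85.01363373246339}
top {'camera_matrix': array([[480.78184287,   0.        , 269.51121135],
       [  0.        , 480.78184287, 213.05803307],
       [  0.        ,   0.        ,   1.        ]]), 'eye': array([ 429.6587417 ,  366.02809169, 1105.03924879]), 'orientation': array([-175.35603498,   -0.66779871,  -91.19740331])}
jig [(array([469., 269.,  10.]), 0.64, array([306., 234.]))]
panel [(array([389., 664.,  11.]), 0.72, array([132., 27
[... 891 characters left out ...]
   ,   0.        ,   1.        ]]), 'eye': array([ -12.40866859, 1148.20980206,  742.38999529]), 'orientation': array([-125.22483622,   -0.30473252, -146.26595774])}
jig [(array([457., 324.,  12.]), 0.65, array([303., 239.]))]
panel [(array([388., 671.,   9.]), 0.9, array([234., 353.])), (array([442., 356.,  17.]), 0.87, array([301., 247.])), (array([390., 536.,  10.]), 0.66, array([275., 306.])), (array([356.,  45.,  11.]), 0.58, array([393., 197.]))]
gate []
gate_knob []
gate_pivot []
scratch_weight [(array([411., 186.,  25.]), 0.43, array([349., 212.]))]
applicator [(array([563., 247.,  33.]), 0.93, array([282., 201.]))]
the_scriber [(array([343., 228.,   7.]), 0.57, array([366., 237.]))]
```

View pics/top0.png

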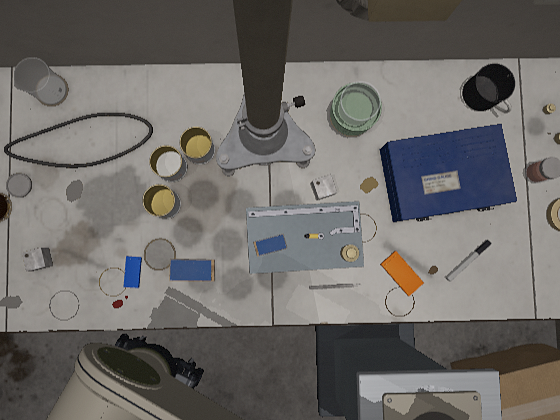

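```bash
python3 - <<'E'
from h import *
im=cv2.imread("pics/top0.png"); c=im[195:280,155:370]
cv2.imwrite("pics/crop0.png",cv2.resize(c,None,fx=3.7,fy=3.7,interpolation=cv2.INTER_CUBIC))
for u,v in[(269,245),(192,270),(132,272),(402,272)]: print(u,v,np.median(im[v-3:v+4,u-3:u+4],(0,1)))
E
```

```text
269 245 [121.  81.  59.]
192 270 [120.  81.  59.]
132 272 [151.  74.  32.]
402 272 [ 36. 107. 186.]
```

View pics/crop0.png

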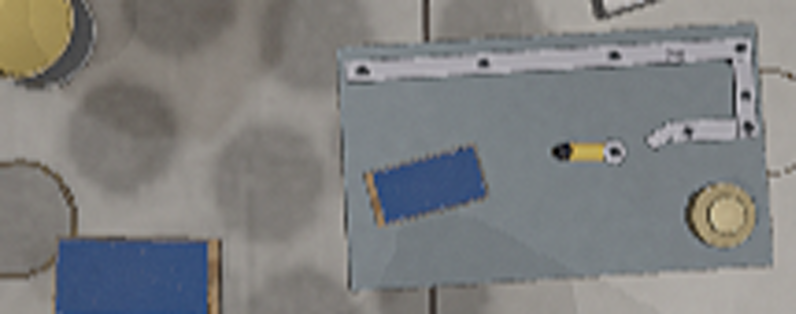

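```bash
cat >> h.py <<'E'
def topl(uv,p,z):
    K=np.array(p["camera_matrix"]); uv=np.atleast_2d(np.float64(uv))
    d=np.c_[(uv-[K[0,2],K[1,2]])/[K[0,0],K[1,1]],np.ones(len(uv))]@rot(p).T
    e=np.array(p["eye"]); return e+d*((z-e[2])/d[:,2:])
def fit(J,W):  # jig xy -> world xy rigid; returns yaw,t
    J=np.float64(J);W=np.float64(W)[:,:2];a=J-J.mean(0);b=W-W.mean(0)
    th=np.arctan2((a[:,0]*b[:,1]-a[:,1]*b[:,0]).sum(),(a*b).sum())
    c,s=np.cos(th),np.sin(th);M=np.array([[c,-s],[s,c]]);t=W.mean(0)-M@J.mean(0)
    return th,t,np.abs(J@M.T+t-W).max(1)
E
python3 - <<'E'
from h import *
p=cam("top"); f=lambda a:np.float64(a)/3.7+[155,195]-.36
W=topl(f([(338,47),(755,24),(772,265),(350,290)]),p,12)
th,t,e=fit([(75,130),(75,-130),(-75,-130),(-75,130)],W); print(np.degrees(th),t,e)
c,s=np.cos(th),np.sin(th);M=np.array([[c,-s],[s,c]])
inv=lambda w:(np.float64(w)[:,:2]-t)@M
Pn=inv(topl(f([(365,172),(473,146),(487,191),(381,225)]),p,20)); print("panel",Pn,Pn.mean(0))
print("knob,pivot",inv(topl(f([(563,151)]),p,36)),inv(topl(f([(615,152)]),p,22)))
print("weight",inv(topl(f([(724,214)]),p,48)))
print("home world",M@[36,-78]+t, "rail dir",M@[0,-1], "panel world",M@Pn.mean(0)+t)
w=cam("wrist"); s0=r.sense(); T=R.from_euler('xyz',s0["tcp_rot"],degrees=True).as_matrix()
print("wrist cam in tool",T.T@(np.array(w["eye"])-s0["tool_pos"]), T.T@rot(w)[:,2], T.T@rot(w)[:,0],w["camera_matrix"][0,0])
print("tool axes world",T)
E
```

```text
2.044091130962656 [462.539035   273.23958705] [1.00499647 0.62147002 0.85239983 0.44826439]
panel [[ -3.56999413 116.37144694]
 [  8.53824037  49.76202042]
 [-19.28347752  42.85702128]
 [-36.22013944 108.40062495]] [-12.63384268  79.3477784 ]
knob,pivot [[ 1.93889621 -3.4583781 ]] [[ -0.03709289 -36.35966051]]
weight [[-41.07821485 -95.50133299]]
home world [501.29827442 196.57328833] rail dir [ 0.03566855 -0.99936367] panel world [447.08301113 352.08624357]
wrist cam in tool [-5.84466884e-02 -7.13248625e+01 -1.43100987e+02] [5.20341365e-04 2.78243601e-01 9.60510400e-01] [ 9.99999605e-01  5.47989612e-04 -7.00477332e-04] 337.1092846876526
tool axes world [[ 4.30229801e-01  9.02719402e-01 -1.25820388e-06]
 [ 9.02719402e-01 -4.30229801e-01 -1.13901582e-05]
 [-1.08234336e-05  3.76458045e-06 -1.00000000e+00]]
```

Look-alikes: the deck's navy panel (269,245), larger navy (192,270), bright blue (132,272) and orange (402,272). The crop shows the deck one is the smaller navy: it's my panel. Next I align the tool with the jig (tool x = jig y, tool y = jig x) and shut the fingers.

```bash
python3 -m pendant '[[0,0,0,0,-6.9],[0,0,0,0,-6.9],[0,0,0,0,-6.9],[0,0,0,0,-6.8],[0,0,0,0,0]]'
cat >> h.py <<'E'
TH=np.radians(2.044); T0=np.array([462.5,273.2])
def M2():
    c,s=np.cos(TH),np.sin(TH); return np.array([[c,-s],[s,c]])
def inv(w): return (np.atleast_2d(np.float64(w))[:,:2]-T0)@M2()
def st():
    s=r.sense(); return dict(t=round(s["time"],2),jig=inv(s["tool_pos"]).round(1),z=s["tool_pos"][2].round(1),rpy=np.round(s["tcp_rot"],2),F=np.round(M2().T@s["ft_force"][:2],1),Fz=s["ft_force"][2].round(1),gap=round(s["finger_gap"],1))
E
python3 -c "
from h import *
print(st())"
```

```text
time: 1.4
tool_pos: [258.1, 541.6, 231.3]
tcp_rot: [180.0, 0.0, 92.1]
ft_force: [0.3, 0.6, -0.3]
finger_gap: 12.1
{'t': 1.4, 'jig': array([[-194.6,  275.5]]), 'z': np.float64(231.3), 'rpy': array([180.  ,   0.  ,  92.12]), 'F': array([0.3, 0.6]), 'Fz': np.float64(-0.3), 'gap': 12.1}
```

```bash
python3 -m pendant '[[0,-36,22,0,0],[0,-36,22,0,0],[0,-36,22,10,0],[0,-36,22,20,0],[0,-36,22,20,0],[0,-36,22,20,0],[0,-36,22,10,0],[0,0,0,0,0],[0,0,0,0,0]]'
cat > look.py <<'E'
import sys
from h import *
n=sys.argv[1]; p=cam("wrist"); im,d=optics.snapshot("wrist"); print(st())
# rectified jig view, deck height, 2.2 px/mm: u=(133-y)*s, v=(80-x)*s
s=float(sys.argv[2]) if len(sys.argv)>2 else 2.6; z=float(sys.argv[3]) if len(sys.argv)>3 else 12
c=np.float64([(75,130),(75,-130),(-75,-130),(-75,130)]); W=np.c_[c@M2().T+T0,np.full(4,z)]
H=cv2.getPerspectiveTransform(np.float32(proj(W,p)),np.float32(np.c_[(140-c[:,1])*s,(85-c[:,0])*s]))
cv2.imwrite(f"pics/{n}.png",cv2.warpPerspective(im,H,(int(280*s),int(170*s)),flags=cv2.INTER_CUBIC)); cv2.imwrite(f"pics/{n}_raw.png",im)
E
python3 look.py w1
```

```text
time: 2.3
tool_pos: [421.2, 294.5, 151.2]
tcp_rot: [-180.0, -0.0, 91.7]
ft_force: [-0.2, 0.4, 0.7]
finger_gap: -0.3
{'t': 2.35, 'jig': array([[-40.7,  23.8]]), 'z': np.float64(151.7), 'rpy': array([ 1.7999e+02, -4.0000e-02,  9.1840e+01]), 'F': array([0.8, 0.6]), 'Fz': np.float64(0.8), 'gap': 0.2}
```

View pics/w1.png

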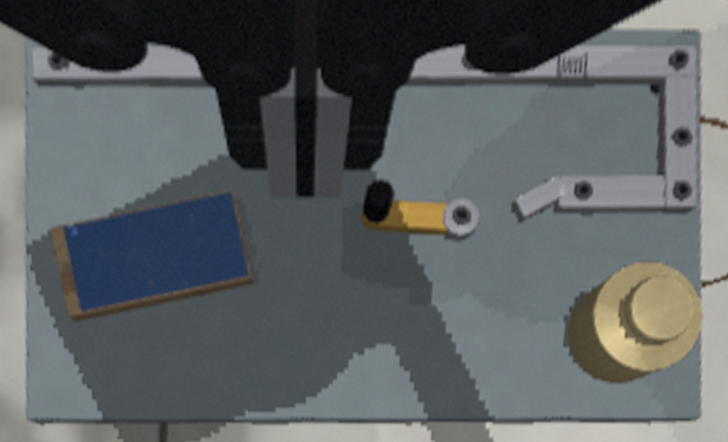

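```bash
python3 -m pendant '[[0,28,-7,0,0],[0,27,-7,0,0],[0,0,0,40,0],[0,0,0,40,0],[0,0,0,30,0],[0,0,0,20,0],[0,0,0,6,0],[0,0,0,0,0],[0,0,0,0,0]]'
python3 -c "
from h import *
print(st())"
```

```text
time: 3.25
tool_pos: [405.7, 351.0, 16.9]
tcp_rot: [179.9, -0.1, 92.0]
ft_force: [0.3, 0.4, 0.7]
finger_gap: -0.4
{'t': 3.25, 'jig': array([[-54. ,  79.8]]), 'z': np.float64(16.9), 'rpy': array([ 1.7989e+02, -8.0000e-02,  9.2040e+01]), 'F': array([0.3, 0.4]), 'Fz': np.float64(0.7), 'gap': -0.4}
```

```bash
python3 -m pendant '[[0,0,6,2,0],[0,0,6,0,0],[0,0,5,0,0],[0,0,5,0,0],[0,0,5,0,0],[0,0,5,0,0],[0,0,5,0,0],[0,0,5,0,0],[0,0,5,0,0],[0,0,5,0,0]]'
python3 -c "
from h import *
print(st())"
```

```text
time: 4.25
tool_pos: [457.3, 351.5, 13.2]
tcp_rot: [-180.0, 0.0, 92.0]
ft_force: [-0.2, -0.7, -0.3]
finger_gap: -0.5
{'t': 4.25, 'jig': array([[-2.4, 78.4]]), 'z': np.float64(13.2), 'rpy': array([-180.  ,    0.  ,   92.01]), 'F': array([-0.2, -0.7]), 'Fz': np.float64(-0.3), 'gap': -0.5}
```

```bash
python3 -m pendant '[[0,0,4,-1.5,0],[0,0,4,0,0],[0,0,1.5,0,0],[0,0,1,0,0],[0,0,0,0,0]]'
python3 -c "
from h import *
print(st())"; python3 look.py w2
```

```text
time: 4.75
tool_pos: [466.7, 351.9, 14.7]
tcp_rot: [-179.9, 0.0, 92.0]
ft_force: [-4.7, -0.2, 3.4]
finger_gap: 0.1
{'t': 4.75, 'jig': array([[ 7. , 78.5]]), 'z': np.float64(14.7), 'rpy': array([-1.7992e+02,  1.0000e-02,  9.2020e+01]), 'F': array([-4.7, -0.1]), 'Fz': np.float64(3.4), 'gap': 0.1}
{'t': 4.8, 'jig': array([[ 7. , 78.5]]), 'z': np.float64(14.7), 'rpy': array([-1.7992e+02,  2.0000e-02,  9.2030e+01]), 'F': array([-5.4, -0.2]), 'Fz': np.float64(3.3), 'gap': 0.0}
```

View pics/w2_raw.png

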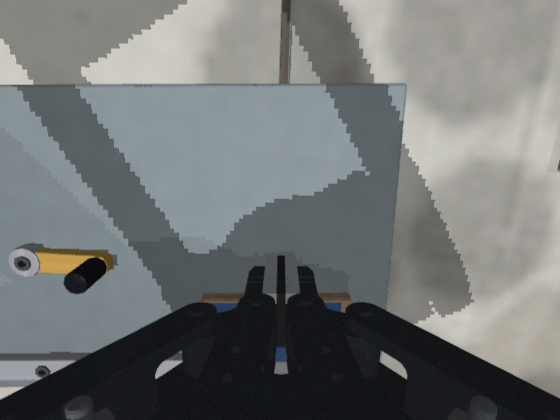

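```bash
python3 -m pendant '[[0,0,-8,0,0],[0,0,0,-25,0],[0,30,10,0,0],[0,30,26,0,0],[0,0,0,12,0],[0,0,0,12,0],[0,0,0,0,0],[0,0,0,0,0]]'
python3 -c "
from h import *
print(st())"
```

```text
time: 5.6
tool_pos: [492.0, 411.5, 14.6]
tcp_rot: [-179.9, 0.1, 92.0]
ft_force: [0.0, -0.3, 1.4]
finger_gap: -0.1
{'t': 5.6, 'jig': array([[ 34.4, 137.1]]), 'z': np.float64(14.6), 'rpy': array([-1.7987e+02,  9.0000e-02,  9.2000e+01]), 'F': array([-0. , -0.3]), 'Fz': np.float64(1.4), 'gap': -0.1}
```

```bash
python3 -m pendant '[[0,-8,0,0,0],[0,-8,0,0,0],[0,-8,0,0,0],[0,-8,0,0,0],[0,-8,0,0,0],[0,-8,0,0,0],[0,-8,0,0,0],[0,-8,0,0,0],[0,-6,0,0,0],[0,0,0,0,0]]'
python3 -c "
from h import *
print(st())"; python3 look.py w3
```

```text
time: 6.6
tool_pos: [495.8, 341.9, 15.6]
tcp_rot: [-180.0, 0.0, 92.0]
ft_force: [-0.0, 0.6, -0.9]
finger_gap: -0.1
{'t': 6.6, 'jig': array([[35.7, 67.5]]), 'z': np.float64(15.6), 'rpy': array([-1.7998e+02,  2.0000e-02,  9.1970e+01]), 'F': array([0. , 0.6]), 'Fz': np.float64(-0.9), 'gap': -0.1}
{'t': 6.65, 'jig': array([[35.7, 68. ]]), 'z': np.float64(15.7), 'rpy': array([-1.7999e+02,  1.0000e-02,  9.1980e+01]), 'F': array([ 0.5, -0.4]), 'Fz': np.float64(0.5), 'gap': 0.1}
```

View pics/w3.png

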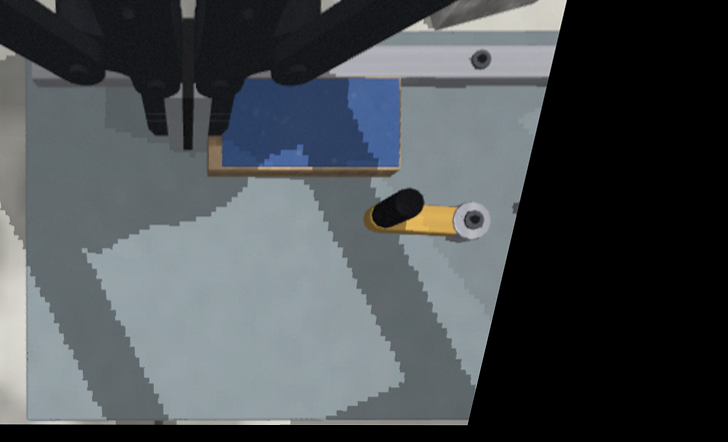

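```bash
python3 -m pendant '[[0,-8,0,0,0],[0,-10,0,0,0],[0,-10,0,0,0],[0,-10,0,0,0],[0,-10,0,0,0],[0,-10,0,0,0],[0,-10,0,0,0],[0,-10,0,0,0],[0,-8,0,0,0],[0,-5,0,0,0]]'
python3 -m pendant '[[0,-4,0,0,0],[0,-3,0,0,0],[0,-2,0,0,0],[0,-1,0,0,0],[0,0,0,0,0]]'
python3 -c "
from h import *
print(st())"
```

```text
time: 7.65
tool_pos: [499.1, 251.1, 15.8]
tcp_rot: [180.0, 0.0, 92.0]
ft_force: [-0.1, 0.4, 0.0]
finger_gap: -0.3
time: 8.15
tool_pos: [499.3, 242.0, 15.8]
tcp_rot: [180.0, -0.0, 92.0]
ft_force: [-0.2, -0.2, 0.1]
finger_gap: -0.5
{'t': 8.15, 'jig': array([[ 35.7, -32.5]]), 'z': np.float64(15.8), 'rpy': array([180.  ,  -0.  ,  92.02]), 'F': array([-0.2, -0.2]), 'Fz': np.float64(0.1), 'gap': -0.5}
```

```bash
python3 -m pendant '[[0,-1,0,0,0],[0,-1,0,0,0],[0,-1,0,0,0],[0,0,0,0,0]]'
python3 -c "
from h import *
print(st())"
```

```text
time: 8.55
tool_pos: [499.4, 238.8, 15.8]
tcp_rot: [-180.0, 0.0, 92.0]
ft_force: [1.2, 0.6, -0.1]
finger_gap: -0.4
{'t': 8.55, 'jig': array([[ 35.7, -35.7]]), 'z': np.float64(15.8), 'rpy': array([-1.800e+02,  1.000e-02,  9.201e+01]), 'F': array([1.3, 0.5]), 'Fz': np.float64(-0.1), 'gap': -0.4}
```

```bash
python3 -m pendant '[[0,-1,0,0,0],[0,-1,0,0,0],[0,0,0,0,0]]'
python3 -c "
from h import *
print(st())"; python3 look.py w4
```

```text
time: 8.85
tool_pos: [499.5, 238.2, 16.1]
tcp_rot: [180.0, -0.1, 92.0]
ft_force: [-0.7, 6.1, 0.1]
finger_gap: 0.2
{'t': 8.85, 'jig': array([[ 35.7, -36.3]]), 'z': np.float64(16.1), 'rpy': array([ 1.7998e+02, -1.2000e-01,  9.2010e+01]), 'F': array([-0.5,  6.2]), 'Fz': np.float64(0.1), 'gap': 0.2}
{'t': 8.9, 'jig': array([[ 35.7, -36.3]]), 'z': np.float64(16.1), 'rpy': array([ 1.7998e+02, -1.2000e-01,  9.2020e+01]), 'F': array([-0.6,  5.8]), 'Fz': np.float64(-0.4), 'gap': -0.1}
```

View pics/w4.png

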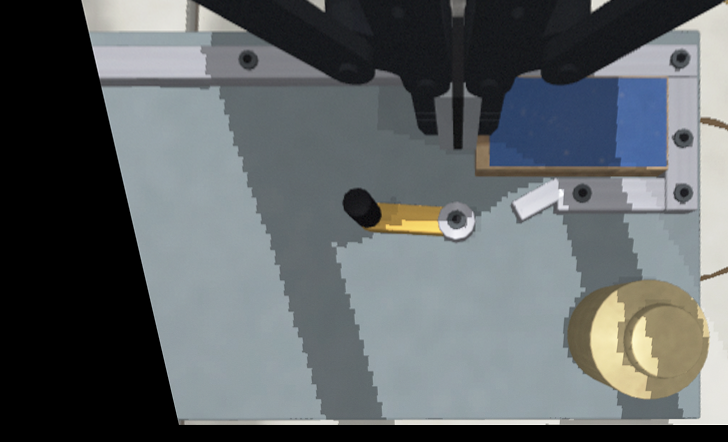

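```bash
python3 -m pendant '[[0,5,0,0,0],[0,0,0,-20,0],[0,0,0,-20,0],[0,8,-20,0,0],[0,9,-20,0,0],[0,9,-22,0,0],[0,0,0,16,0],[0,0,0,16,0],[0,0,0,0,0],[0,0,0,0,0]]'
python3 -c "
from h import *
print(st())"; python3 look.py w5
```

```text
time: 9.9
tool_pos: [436.2, 265.6, 23.8]
tcp_rot: [-180.0, 0.0, 92.0]
ft_force: [0.4, 0.5, 1.3]
finger_gap: 0.3
{'t': 9.9, 'jig': array([[-26.5,  -6.7]]), 'z': np.float64(23.8), 'rpy': array([-1.7995e+02,  3.0000e-02,  9.2020e+01]), 'F': array([0.4, 0.5]), 'Fz': np.float64(1.3), 'gap': 0.3}
{'t': 9.95, 'jig': array([[-25.9,  -6.5]]), 'z': np.float64(24.3), 'rpy': array([179.98,   0.  ,  92.01]), 'F': array([-0. , -0.6]), 'Fz': np.float64(0.6), 'gap': -0.0}
```

View pics/w5.png

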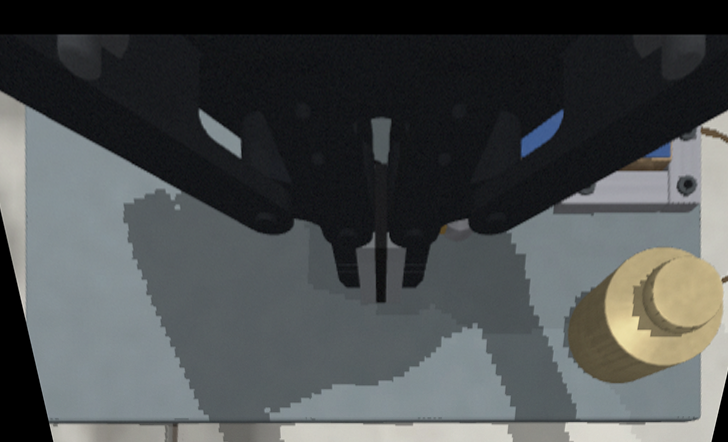

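```bash
python3 -m pendant '[[0,0,6,0,0],[0,0,5,0,0],[0,0,4,0,0],[0,0,4,0,0],[0,-1,4,0,0],[0,-2,3,0,0],[0,-2,3,0,0],[0,-2,3,0,0],[0,-1,2,0,0],[0,0,0,0,0]]'
python3 -c "
from h import *
print(st())"
```

```text
time: 10.95
tool_pos: [470.7, 258.4, 23.6]
tcp_rot: [-180.0, 0.0, 92.0]
ft_force: [-0.6, -1.1, -0.2]
finger_gap: 0.1
{'t': 10.95, 'jig': array([[  7.6, -15.1]]), 'z': np.float64(23.6), 'rpy': array([-1.7997e+02,  4.0000e-02,  9.1990e+01]), 'F': array([-0.7, -1.1]), 'Fz': np.float64(-0.2), 'gap': 0.1}
```

```bash
python3 -m pendant '[[0,0,-6,0,0],[0,0,-2,-18,0],[0,0,0,-18,0],[0,13,12,0,0],[0,12,14,0,0],[0,0,0,0,0],[0,0,0,0,0]]'
python3 -c "
from h import *
print(st())"; python3 look.py w6
```

```text
time: 11.65
tool_pos: [487.3, 284.5, 59.6]
tcp_rot: [-180.0, 0.0, 92.0]
ft_force: [0.6, -0.3, -0.7]
finger_gap: 0.1
{'t': 11.65, 'jig': array([[25.2, 10.4]]), 'z': np.float64(59.6), 'rpy': array([-1.7997e+02,  2.0000e-02,  9.2040e+01]), 'F': array([ 0.6, -0.3]), 'Fz': np.float64(-0.7), 'gap': 0.1}
{'t': 11.7, 'jig': array([[24.8, 10.1]]), 'z': np.float64(59.3), 'rpy': array([-1.7994e+02,  3.0000e-02,  9.2030e+01]), 'F': array([-0.3, -0.2]), 'Fz': np.float64(0.4), 'gap': -0.3}
```

View pics/w6.png

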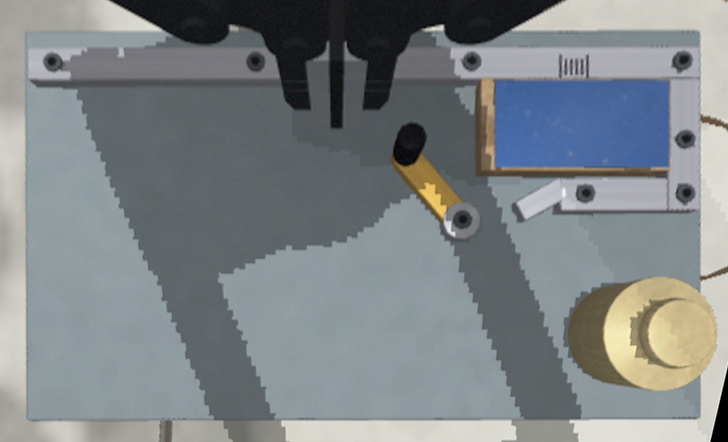

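```bash
python3 -m pendant '[[0,0,0,18,0],[0,0,0,18,0],[0,-4,0,0,0],[0,-4,1,0,0],[0,-4,1,0,0],[0,-4,1,0,0],[0,-4,1,0,0],[0,-4,1,0,0],[0,-4,0,0,0],[0,-2,0,0,0]]'
python3 -m pendant '[[0,-1.5,0,0,0],[0,-1,0,0,0],[0,0,0,0,0]]'
python3 -c "
from h import *
print(st())"
```

```text
time: 12.7
tool_pos: [494.6, 255.4, 24.5]
tcp_rot: [179.9, -0.1, 92.0]
ft_force: [2.5, 10.2, 1.6]
finger_gap: -0.0
time: 13.0
tool_pos: [494.7, 254.9, 24.7]
tcp_rot: [179.9, -0.3, 92.0]
ft_force: [2.4, 14.3, -0.0]
finger_gap: 0.2
{'t': 13.0, 'jig': array([[ 31.5, -19.4]]), 'z': np.float64(24.7), 'rpy': array([179.87,  -0.27,  92.02]), 'F': array([ 2.9, 14.2]), 'Fz': np.float64(-0.0), 'gap': 0.2}
```

```bash
python3 -m pendant '[[0,6,0,0,0],[0,6,0,-18,0],[0,12,0,-18,0],[0,12,0,-10,0],[0,0,0,0,0],[0,0,0,0,0]]'
python3 look.py w7
```

```text
time: 13.6
tool_pos: [492.3, 288.0, 69.1]
tcp_rot: [-180.0, 0.0, 92.1]
ft_force: [0.3, -1.1, -0.2]
finger_gap: -0.1
{'t': 13.65, 'jig': array([[29.9, 13.3]]), 'z': np.float64(68.6), 'rpy': array([-1.799e+02,  7.000e-02,  9.203e+01]), 'F': array([-0.4, -0.3]), 'Fz': np.float64(-0.3), 'gap': -0.5}
```

View pics/w7.png

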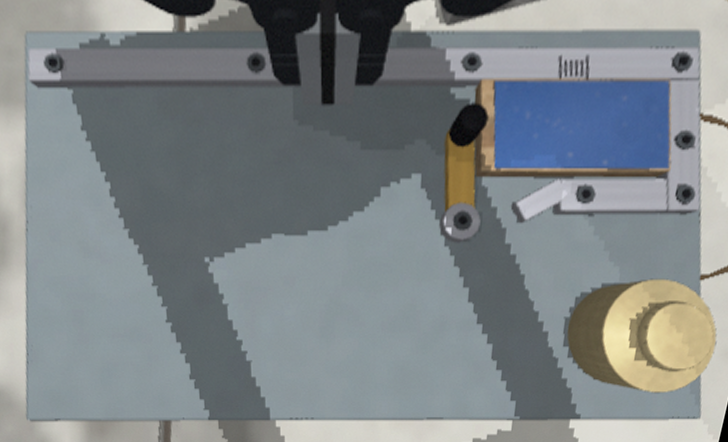

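```bash
python3 -m pendant '[[0,0,0,-10,0],[0,-30,20,0,0],[0,-30,20,0,0],[0,-30,20,0,0],[0,0,15,0,0],[0,0,0,0,0],[0,0,0,0,0]]'
python3 look.py w8 8; python3 - <<'E'
import cv2
im=cv2.imread("pics/w8.png"); s=8
cv2.imwrite("pics/w8c.png",im[int(10*s):int(100*s),int(165*s):int(264*s)])
E
```

```text
time: 14.35
tool_pos: [570.3, 200.7, 79.5]
tcp_rot: [-179.9, 0.0, 92.0]
ft_force: [-0.0, 0.6, -0.8]
finger_gap: 0.1
{'t': 14.4, 'jig': array([[104.8, -76. ]]), 'z': np.float64(79.4), 'rpy': array([-1.7993e+02,  1.0000e-02,  9.2020e+01]), 'F': array([0.7, 0.6]), 'Fz': np.float64(1.2), 'gap': 0.3}
```

View pics/w8c.png

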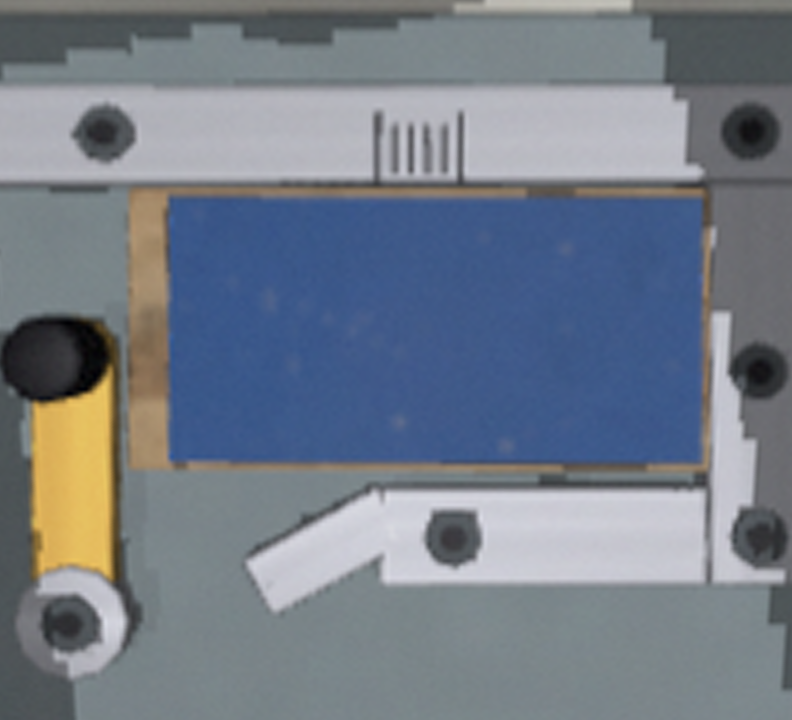

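```bash
python3 -c "
from h import *
print(st()); print(hand_in())"
```

```text
{'t': 14.4, 'jig': array([[104.8, -76. ]]), 'z': np.float64(79.4), 'rpy': array([-1.7993e+02,  1.0000e-02,  9.2020e+01]), 'F': array([0.7, 0.6]), 'Fz': np.float64(1.2), 'gap': 0.3}
the job is handed in; nothing more can be done
None
```

The panel is home in the corner pocket and the gate is closed behind it. I handed the job in at 14.4 s, and no verdict was reported.

**What I did:** With the fingers shut, I pushed the smaller navy panel across the deck to the rail, stopping at about 5 N. I then slid it along the rail to the end stop, about 6 N. Last, I swung the gate by its knob in two pushes until it stopped at about 14 N.

**Last checks:**
- **Panel:** the close wrist picture shows it parallel to the rail and against it and the end stop, to within about 0.5 mm. Its left end is at about jig y = -43 mm.
- **Gate:** it stands straight across, with about 2 mm between it and the panel.
- **Other items:** I kept clear of the weight, steel block and scriber. The weight looked unmoved in the pictures; I did not measure the block and scriber again at the end.
- **Robot:** the gripper was clear of everything at hand-in.

**One disagreement:** in the final gate push the fingers stopped about 3.5 mm earlier than I expected. The picture taken afterwards shows the gate fully closed, so I think the fingers are simply thicker than I assumed at the height of the knob.

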